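Set the bradawl on the runner's pencil cross

TASK

Get this basket runner ready for its first screw hole: push the wooden strip on the stop board fully home against both the back fence and the end stop, then take the bradawl (not the round-knobbed bodkin) from the tool block. Stand its point on the centre of the pencil cross nearer the end stop, upright and with its chisel edge across the grain (square to the strip's length) so that the wood does not split, and press lightly, about 8 N. Finish holding it there, ready for the mallet, with the strip still home and the bodkin, mallet, mug and pencil left alone.

Things in the scene. Friction and masses are not known exactly. Their poses are not given: they have to be found in the camera images.
- stop_board: Brown wooden jig board screwed to the bench (fixed), 190 mm (x) by 320 mm (y), 18 mm thick, turned up to 0.15 rad. Origin: centre of its underside, on the bench. x points to its back fence (far from the robot), y to its end stop (left), z up. Both stops are dark strips 14 mm higher than the board's top face.
- fence (a point): Middle of the back fence's inner face, at x = +65 mm, y = -25 mm, z = 18 mm (foot of the face) of the stop board. The fence reaches from y = -150 to +100 mm of the board.
- end_stop (a point): Middle of the end stop's inner face, at y = +125 mm, x = +22 mm, z = 18 mm (foot of the face) of the stop board. The end stop reaches from x = -6 to +50 mm of the board.
- runner: Pale pine strip (the basket runner) lying loose on the stop board: 40 mm wide (x), 240 mm long (y, also the grain), 18 mm thick, so its top is 36 mm above the bench; about 110 g, slides with 1 to 2 N. Origin: centre of its underside; fully home this is at x = +45, y = +5 mm of the board. Starts 25 to 45 mm short of the fence, 15 to 40 mm short of the end stop, up to 0.15 rad askew.
- cross (a point): Centre of the pencil cross nearer the end stop, on the runner's top face, midway across it and 35 mm from its end (x = 0, y = +85, z = 18 mm of the runner). Lines 24 mm long. A second, equal cross at y = -85 mm is not used now.
- tool_block: Brown wooden block fixed on the bench, 70 mm (x) by 150 mm (y), 55 mm high. Origin: centre of its underside. Two upright holes, 10 mm wide and 48 mm deep, at y = -40 and +40 mm; one holds the bradawl and the other the bodkin, and which is which varies.
- bradawl: Bradawl, 138 mm long, 70 g, upright in a hole of the block, point down. Origin: middle of the 6 mm chisel edge at its point, 13 mm above the bench at the start; x along the edge, z up the shaft. Steel blade to z = 42 mm, brass ferrule (18 mm) to 57 mm resting on the block, then a pale wooden handle to 138 mm. At the start x is turned 0.5 to 1.3 rad from the block's x.
- bradawl_grip (a point): Middle of the bradawl's handle, on its axis, 105 mm above the point. The turned handle is 34 mm wide along the bradawl's x and has two flats 22 mm apart, facing its +y and -y, parallel to the chisel edge: pinch these from above, fingers closing along its y.
- bodkin: Bodkin in the other hole of the tool block: round spike and pale wooden ball handle 38 mm wide, whose top is 122 mm above the bench. Origin: on its axis, 42 mm below the ferrule's foot. Leave alone.
- mallet: Wooden mallet lying on the bench, head 62 x 120 x 70 mm high, handle 26 mm thick along x. Origin: underside, mid handle. Leave alone.
- mug: Blue tea mug, 82 mm wide, 92 mm high, on the bench to the left. Origin: centre of its underside. Leave alone.
- pencil: Flat red carpenter's pencil lying on the bench beyond the stop board, 173 mm long, 14 mm wide, 8 mm thick. Origin: under the middle of its red part. Leave alone.
Things that resemble listed ones, but are neither listed nor needed, are in the scene too. What is shaped like the bradawl but purple or turquoise is not meant.

How it is judged:
By the outcome, as a careful person would: the job done as asked, in the order asked, and still so for the second after the job is handed in, while the arm keeps its last pose, push and grip.
It also fails if it takes over 67 s, if anything falls off the work surface, if the arm or the gripper's body presses on something with over 40 N, if the wrist force passes 120 N, or if a joint passes its speed limit or range.

ROBOT

A 6-joint arm with a two-finger parallel gripper is mounted at the origin on the work surface. World frame = base frame: x ahead of the robot, y to its left, z up, the work surface at z = 0. Lengths are in mm, angles in degrees, forces in N, time in s.
With the tool pointing down it reaches from about 300 to 850 mm from the base axis. Payload 4.2 kg.
Tool frame: the origin (TCP) lies at the centre of the arm's flange, where the gripper is bolted on; the fingertips stand 191 mm ahead of it and the grasp point (between the pads) lies 172 mm ahead of it; y points along the fingers, x is the direction in which the jaws open and shut, and the axes are right-handed (so a half turn about y gives the same grasp; the last joint's range is limited). The gripper opens to 91 mm and grips with 3 to 60 N. Pads are 32 mm wide; open, the fingers measure 118 mm over their backs; the gripper's body (76 mm by 178 mm) begins 60 mm behind the grasp point.
Start: joints at [63.14, 18.312, 89.639, -0, 72.044, -1.146], TCP at [249.48, 518.056, 404.776] pointing down, gripper open.
Joint ranges: [-177.97, 177.97], [-48.28, 115.42], [12.27, 149.76], [-77.06, 257.06], [2.81, 150.46], [-146.56, 146.56]. Speed limits (degrees/s): [147.25, 147.25, 180, 180, 180, 180].

INTERFACE

Orientations are given as [roll, pitch, yaw] about the fixed x, y, z axes, in that order (R = Rz(yaw) Ry(pitch) Rx(roll)).
In Python, from workcell import env gives the robot as it stands.
- The arm moves only by the tool carry_out, never from a script. Its argument "increments" is a list of rows, each a list of 3 entries, a list of its own where there are three numbers: the turn, a rotation vector about the tool's x, y, z in rad, then the shift along the tool's x, y, z in mm, then the closure, from 0 (fully open) to 1 (shut). In form: [[[wx, wy, wz], [dx, dy, dz], claw], ...]. A call has 1 to 10 rows; each row is the pose to reach, as a shift and turn from the pose commanded when the call began, along the tool's axes at that moment; what a row does not reach only later rows make up. A row lasts 1/12 s, in which the tool goes at most 41.7 mm and 7.16 degrees, less where a joint would pass 70% of its speed; a pose out of reach is approached as far as the arm can. A call with a gripper value outside its range is refused whole. The fingers move at their own pace and stop on an object; "force" is the grip in N (left out, the last holds). Time passes only in rows, so rows that repeat a pose let the fingers close. It gives the time, the measured TCP pose, the force and the opening at its end, in the units of the state.
- env.state(): the state, without advancing time (a new reading comes with each control period).
- env.grab_frame(name): name is "scene" or "top"; returns a dict with "frame" (480x640x3 uint8, blue, green, red), "z_map" (480x640 float32, mm along the optical axis (not along the pixel's ray), 0 where there is no reading), "camera_matrix" (3x3 intrinsics, pixels), "rvec" (rotation vector, rad) and "tvec" (3), from world to camera coordinates, as OpenCV has them. Camera axes: x right, y down, z forward; pixel columns grow to the right and rows downward; lengths in mm; the calibration is good to about 2 mm. A picture is of the moment at which its call begins.
- env.job_done(): hands the job in, once; it reports no verdict.
The state is a dict: "time_s": time; "qpos": joint angles; "qvel": joint speeds; "effort": joint torques, N m; "ee_pos": TCP position; "ee_rot": TCP orientation; "force": force on the tool from outside, world axes, zero at the start; "torque": the same for the moment, N m; "gripper_width": finger opening in mm.
Only numpy, scipy, OpenCV 4.12 (cv2) and the standard library are available. Lean on these libraries where they do the work, as an engineer would, in place of code of your own. Each camera call takes 0.05 s, during which the arm holds its last target. There are 200 camera calls.

## Working session

There is one attempt and no reset: what is moved stays moved. The work goes in short steps, Python scripts to look and compute and a tool call to move; the robot and the scene stay as the last step left them, time stands still between calls to the robot, and variables do not carry over. Pictures are saved under pics/ and viewed, about 8 in all and at most 12, crops included, and the job is handed in when it is done.

Besides the shell and the picture viewer there is one more tool, called after "Emit:" by a JSON object that holds its "method" and its "body", one argument or row to a line. carry_out: Moves the arm, as the interface text tells. Its arguments: {"type":"object","properties":{"increments":{"type":"array","items":{"type":"array"}},"force":{"type":"number"}},"required":["increments"]}

```bash
mkdir -p pics; ls
cat > h.py <<'E'
import numpy as np, cv2
from workcell import env
from scipy.spatial.transform import Rotation as Rn
def grab(n):
    f=env.grab_frame(n); f['R']=cv2.Rodrigues(np.array(f['rvec'],float))[0]; f['t']=np.array(f['tvec'],float).ravel(); f['K']=np.array(f['camera_matrix'],float); return f
def ray(f,uv,z):
    uv=np.atleast_2d(np.array(uv,float)); d=np.c_[uv,np.ones(len(uv))]@np.linalg.inv(f['K']).T@f['R']; c=-f['R'].T@f['t']
    return c+d*((z-c[2])/d[:,2])[:,None]
def cloud(f):
    v,u=np.mgrid[:480,:640]; Z=f['z_map']; p=np.stack([u,v,np.ones_like(u)],-1)@np.linalg.inv(f['K']).T*Z[...,None]
    return (p-f['t'])@f['R']
def proj(f,P): return cv2.projectPoints(np.atleast_2d(np.array(P,float)),f['rvec'],f['t'],f['K'],None)[0][:,0]
E
python3 - <<'E'
from h import *
for n in('scene','top'):
    f=grab(n); cv2.imwrite(f'pics/{n}0.png',f['frame']); print(n,-f['R'].T@f['t'],f['R'].round(2).tolist(),f['K'][0,0])
    np.savez(f'{n}0.npz',**{k:f[k] for k in f})
print(env.state())
E
```

```text
pics
scene [1166.45933617 -194.11677513  837.02431564] [[0.42, 0.91, -0.0], [0.67, -0.31, -0.68], [-0.61, 0.29, -0.74]] 467.0488118995399
top [ 316.36216413   80.07332273 1518.94111063] [[0.01, -1.0, 0.01], [-0.98, -0.01, -0.2], [0.2, -0.0, -0.98]] 542.565293688097
{'time_s': 0.1, 'qpos': array([ 6.31388177e+01,  1.83473297e+01,  8.96980189e+01, -6.15099287e-05,
        7.20442784e+01, -1.14505437e+00]), 'qvel': array([ 0.03764007,  0.05398562, -0.16806586, -0.10612567,  0.05258833,
       -0.01197855]), 'effort': array([ 1.06251449e-03, -4.13334131e+01, -2.32510060e+01,  7.31025031e-02,
        4.22676257e-02, -7.37178357e-05]), 'ee_pos': array([249.42615944, 517.92416077, 404.02009075]), 'ee_rot': array([-8.99982674e+01,  8.96101765e-02,  6.42838925e+01]), 'force': array([ 0.57982392, -1.13597315, -0.32584851]), 'torque': array([0.03331162, 0.03724595, 0.03545428]), 'gripper_width': 90.82846313598246}
```

View pics/scene0.png

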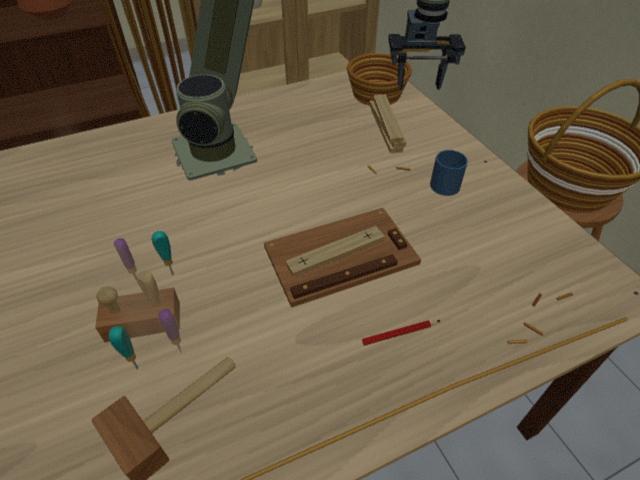

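View pics/top0.png

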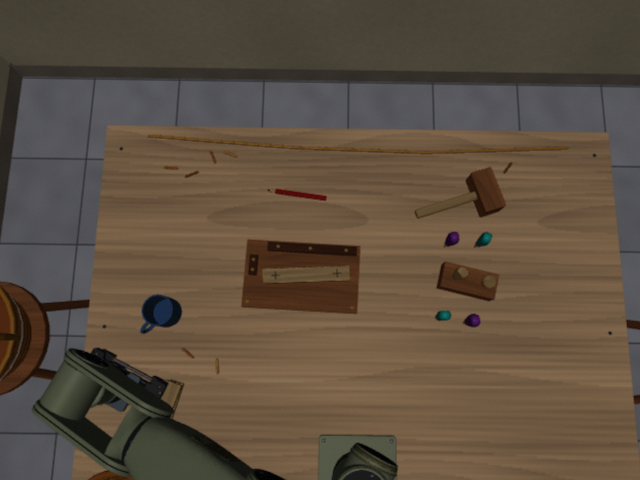

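The two upright pale handles in the block are the candidates. The round knob at scene (107,298), top (489,281) is the bodkin. The flatted handle at scene (149,288), top (461,272) fits the bradawl. The four purple and turquoise ones are decoys. I'll confirm with an enlarged crop.

Run:
```python
from h import *
s=cv2.imread('pics/scene0.png');t=cv2.imread('pics/top0.png')
r=lambda a,w,h:cv2.resize(a,(w,h),interpolation=cv2.INTER_CUBIC)
a=r(s[225:375,85:200],230*2-60,300*2-78)[:300] if 0 else r(s[225:375,85:205],320,400)
b=r(t[225:335,425:513],320,400)
top=np.hstack([a,b]); c=r(t[232:318,236:366],640,423)[:200] if 0 else r(t[235:315,236:366],325,200); d=r(s[200:310,255:430],315,200)
cv2.imwrite('pics/crop1.png',np.vstack([top,np.hstack([c,d])]))
# cloud heights over the block area
for n in('scene','top'):
    f=np.load(n+'0.npz'); f={k:f[k] for k in f}; P=cloud(f); hsv=cv2.cvtColor(f['frame'],cv2.COLOR_BGR2HSV)
    for nm,uv in dict(scene=dict(bod=(107,296),brad=(149,281),blk=(130,325)),top=dict(bod=(489,282),brad=(461,271),blk=(475,270),run=(300,274),board=(300,300)))[n].items(): print(n,nm,P[uv[1],uv[0]].round(1))
    for nm,m in dict(purple=(hsv[...,0]>130)&(hsv[...,0]<160)&(hsv[...,1]>90),turq=(hsv[...,0]>80)&(hsv[...,0]<100)&(hsv[...,1]>130)).items():
        k,l,st,ce=cv2.connectedComponentsWithStats(m.astype(np.uint8))
        for i in range(1,k):
            if st[i,4]>40: q=P[l==i]; print(n,nm,ce[i].round(),np.median(q[:,:2],0).round(),q.min(0).round(),q.max(0).round())
```

```text
scene bod [ 520.4 -339.   115.3]
scene brad [ 540.  -257.4  140. ]
scene blk [ 548.7 -322.1   43.6]
scene turq [162. 245.] [ 427. -217.] [ 407. -231.   61.] [1166. -194.  837.]
scene turq [119. 341.] [ 633. -333.] [ 612. -346.   66.] [1166. -194.  837.]
top bod [ 503.2 -337.3  117.9]
top brad [ 526.9 -258.4  145.8]
top blk [ 544.7 -320.4   50.7]
top run [529.3 159.1  36.7]
top board [458.9 158.   25.2]
top purple [452. 238.] [ 617. -242.] [ 316. -257.   72.] [ 634.   80. 1519.]
top purple [473. 320.] [ 404. -288.] [ 389. -304.   67.] [ 420. -282.  141.]
top turq [484. 239.] [ 616. -327.] [ 604. -342.   69.] [ 632. -319.  142.]
top turq [443. 315.] [ 415. -211.] [ 316. -228.   90.] [ 425.   80. 1519.]
```

View pics/crop1.png

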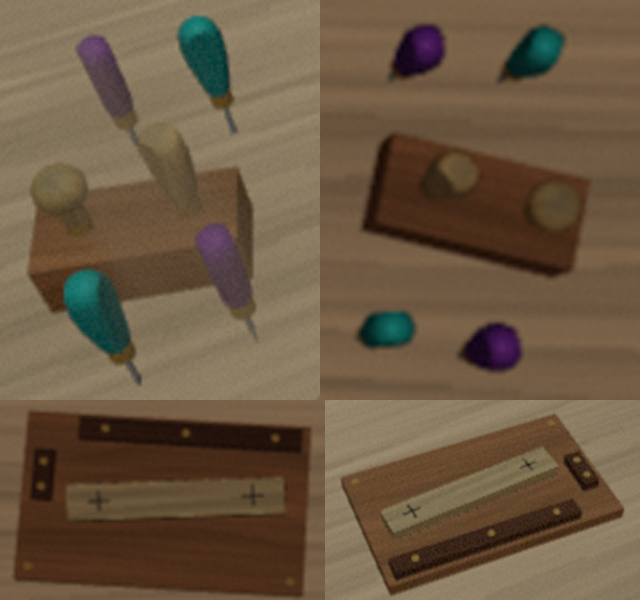

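The crop confirms it: the bradawl has the flatted handle, at top crop (455,175) and scene crop (165,150). The ball is the bodkin. The strip lies with one cross near the end stop at top (276,275). Next I measure.

```bash
cat > m.py <<'E'
from h import *
def cont(m,mn=60):
    c=cv2.findContours(m.astype(np.uint8),cv2.RETR_EXTERNAL,cv2.CHAIN_APPROX_NONE)[0]; return sorted([q for q in c if cv2.contourArea(q)>mn],key=cv2.contourArea,reverse=True)
def rect(f,c,z):
    P=ray(f,c[:,0,:],z)[:,:2].astype(np.float32); (cx,cy),(w,h),a=cv2.minAreaRect(P)
    if w>h: w,h,a=h,w,a-90   # a: direction of short side (x)
    a=(a+90)%180-90
    return np.round([cx,cy,w,h,a],2)
def brown(f):
    hsv=cv2.cvtColor(f['frame'],cv2.COLOR_BGR2HSV).astype(int); return hsv
E
python3 - <<'E'
from m import *
for n,boxes in dict(top=((236,232,130,86),(430,255,75,50)),scene=((255,200,175,110),(90,265,95,80))).items():
    f=np.load(n+'0.npz'); f={k:f[k] for k in f}; g=cv2.cvtColor(f['frame'],cv2.COLOR_BGR2GRAY); hsv=cv2.cvtColor(f['frame'],cv2.COLOR_BGR2HSV)
    V=hsv[...,2].astype(int)
    for nm,(x,y,w,h) in zip(('board','block'),boxes):
        sub=V[y:y+h,x:x+w]; t,_=cv2.threshold(sub.astype(np.uint8),0,255,cv2.THRESH_OTSU)
        m=np.zeros(V.shape,bool); m[y:y+h,x:x+w]=sub<t
        c=cont(m); print(n,nm,'otsu',t,[int(cv2.contourArea(q)) for q in c[:3]])
        for z in (0,18) if nm=='board' else (55,): print('  rect',z,rect(f,c[0],z))
        if nm=='board':
            ap=cv2.approxPolyDP(cv2.convexHull(c[0]),4,True)[:,0]; print('  corners',ap.tolist(),ray(f,ap,18)[:,:2].round(1).tolist())
            hullm=np.zeros(V.shape,np.uint8); cv2.fillConvexPoly(hullm,cv2.convexHull(c[0]),1); hullm=cv2.erode(hullm,np.ones((7,7)))
            pale=(hullm>0)&(V>t); k=cont(pale); print('  pale',[int(cv2.contourArea(q)) for q in k[:4]],'runner z36',rect(f,k[0],36))
            hm=np.zeros(V.shape,np.uint8); cv2.fillConvexPoly(hm,cv2.convexHull(k[0]),1); hm=cv2.erode(hm,np.ones((5,5)))
            med=cv2.medianBlur(f['frame'],15); dif=cv2.cvtColor(med,cv2.COLOR_BGR2GRAY).astype(int)-g
            print('  cross')
            q=cont((hm>0)&(dif>12),4)
            for e in q[:4]: M=cv2.boundingRect(e); b=e[:,0].mean(0); cc=(M[0]+(M[2]-1)/2,M[1]+(M[3]-1)/2); print('   ',M,b.round(1),ray(f,cc,36)[0,:2].round(1))
            dark=(hullm>0)&(V<0.6*np.median(V[m])); 
            for e in cont(dark,40)[:3]: print('  dark z32',rect(f,e,32))
E
```

```text
top board otsu 89.0 [7586]
  rect 0 [529.   158.07 193.94 322.87  -2.6 ]
  rect 18 [526.48 157.14 191.64 319.04  -2.6 ]
  corners [[248, 240], [359, 246], [356, 313], [243, 307]] [[626.8, 309.2], [613.9, -4.3], [425.8, 3.5], [438.2, 314.9]]
  pale [1099] runner z36 [529.81 142.85  40.53 241.96   2.75]
  cross
    (272, 272, 7, 7) [275.1 275. ] [525.7 227.9]
    (333, 270, 9, 7) [336.8 273. ] [533.5  57.2]
  dark z32 [600.16 129.1   21.75 244.31  -2.93]
  dark z32 [554.9  290.3   22.09  53.31 -89.24]
top block otsu 88.0 [1562]
  rect 55 [ 513.03 -296.53   78.34  159.66  -13.29]
scene board otsu 114.0 [8784]
  rect 0 [521.51 161.99 204.65 330.65  -2.68]
  rect 18 [535.38 154.34 200.25 323.54  -2.68]
  corners [[420, 259], [419, 264], [291, 307], [264, 243], [382, 208]] [[629.7, 310.3], [641.4, 299.9], [627.1, -10.3], [430.6, 1.9], [444.1, 317.2]]
  pale [1227] runner z36 [530.45 142.41  40.7  239.46   2.61]
  cross
    (298, 258, 10, 7) [302.6 260.8] [534.9  56.9]
    (363, 232, 10, 7) [367.5 235.2] [526.1 228.1]
  dark z32 [609.16 125.48  29.93 248.48  -2.52]
  dark z32 [562.18 284.86  22.    62.1   86.74]
scene block otsu 113.0 [3746]
  rect 55 [ 512.53 -298.52  165.99  224.52   77.79]
```

Measured, all within the stated sizes:
- **Board:** centre about (528,157), yaw about -2.6°.
- **Runner:** about (530,142.6), yaw +2.7°. The target when home is about (573,160).

I'll use the open gripper as a two-point pusher with its jaws along board y.

```bash
cat > go.py <<'E'
import sys; from h import *
# go.py x y z yaw : tool-axes shift and turn from the current pose (tool y down)
s=env.state(); p=np.array(s['ee_pos']); R=Rn.from_euler('xyz',s['ee_rot'],degrees=True)
print('t',round(s['time_s'],2),'pos',p.round(1),'rot',np.round(s['ee_rot'],2),'F',np.round(s['force'],1),'w',round(s['gripper_width'],1),'q',np.round(s['qpos'],0))
if len(sys.argv)>4:
    x,y,z,w=map(float,sys.argv[1:5]); T=Rn.from_euler('xyz',[-90,0,w],degrees=True)
    print('turn',(R.inv()*T).as_rotvec().round(4),'shift',R.inv().apply(np.array([x,y,z])-p).round(1))
E
python3 go.py 475 155 380 87.4
```

```text
t 0.1 pos [249.4 517.9 404. ] rot [-90.     0.09  64.28] F [ 0.6 -1.1 -0.3] w 90.8 q [63. 18. 90. -0. 72. -1.]
turn [-3.000e-04 -4.035e-01 -1.500e-03] shift [-229.1   24.4 -360.7]
```

Emit:
{"method": "carry_out", "body": {
  "increments": [
    [[0,-0.403,0],[-229.4,25,-360],0],
    [[0,-0.403,0],[-229.4,25,-360],0],
    [[0,-0.403,0],[-229.4,25,-360],0],
    [[0,-0.403,0],[-229.4,25,-360],0],
    [[0,-0.403,0],[-229.4,25,-360],0],
    [[0,-0.403,0],[-229.4,25,-360],0],
    [[0,-0.403,0],[-229.4,25,-360],0],
    [[0,-0.403,0],[-229.4,25,-360],0],
    [[0,-0.403,0],[-229.4,25,-360],0],
    [[0,-0.403,0],[-229.4,25,-360],0]
  ]
}}

```text
time_s: 0.93
ee_pos: [465.6, 168.1, 380.5]
ee_rot: [-90.0, -0.0, 87.4]
force: [0.4, 0.5, -0.3]
gripper_width: 91.0
```

```bash
python3 go.py 475 155 214 87.4
```

```text
t 0.93 pos [465.6 168.1 380.5] rot [-89.98  -0.    87.37] F [ 0.4  0.5 -0.3] w 91.0 q [ 19.  12. 102.   0.  66. -69.]
turn [-0.0004 -0.0005  0.    ] shift [-12.6 166.5 -10.1]
```

Emit:
{"method": "carry_out", "body": {
  "increments": [
    [[0,0,0],[-6,40,-4],0],
    [[0,0,0],[-6,80,-4],0],
    [[0,0,0],[-6,120,-4],0],
    [[0,0,0],[-6,150,-4],0],
    [[0,0,0],[-6,157,-4],0],
    [[0,0,0],[-6,157,-4],0],
    [[0,0,0],[-6,157,-4],0]
  ]
}}

```text
time_s: 1.52
ee_pos: [469.4, 164.2, 224.6]
ee_rot: [-90.1, -0.0, 87.4]
force: [-0.1, 0.6, 0.2]
gripper_width: 91.0
```

```bash
python3 go.py 475 155 214 87.4
```

```text
t 1.52 pos [469.4 164.2 224.6] rot [-9.006e+01 -3.000e-02  8.739e+01] F [-0.1  0.6  0.2] w 91.0 q [ 18.  22. 114.   0.  44. -69.]
turn [ 0.0011 -0.0003  0.0005] shift [-8.9 10.6 -6. ]
```

Emit:
{"method": "carry_out", "body": {
  "increments": [
    [[0,0,0],[-12,10,0],0],
    [[0,0,0],[-12,10,-8],0],
    [[0,0,0],[-12,10,-16],0],
    [[0,0,0],[-12,10,-22],0],
    [[0,0,0],[-12,10,-28],0],
    [[0,0,0],[-12,10,-34],0],
    [[0,0,0],[-12,10,-40],0],
    [[0,0,0],[-12,10,-46],0],
    [[0,0,0],[-12,10,-52],0],
    [[0,0,0],[-12,10,-56],0]
  ]
}}

```text
time_s: 2.35
ee_pos: [525.0, 149.4, 213.8]
ee_rot: [-90.0, -0.0, 87.4]
force: [-1.4, -1.0, 2.0]
gripper_width: 91.3
```

Emit:
{"method": "carry_out", "body": {
  "increments": [
    [[0,0,0],[0,0,-2],0],
    [[0,0,0],[0,0,-4],0],
    [[0,0,0],[0,0,-6],0],
    [[0,0,0],[0,0,-6],0]
  ]
}}

```text
time_s: 2.68
ee_pos: [530.6, 149.0, 213.7]
ee_rot: [-90.0, -0.0, 87.4]
force: [-0.4, 0.5, 0.1]
gripper_width: 91.2
```

Emit:
{"method": "carry_out", "body": {
  "increments": [
    [[0,0,0],[0,0,-1.5],0],
    [[0,0,0],[0,0,-3],0],
    [[0,0,0],[0,0,-4],0],
    [[0,0,0],[0,0,-5],0],
    [[0,0,0],[0,0,-5],0]
  ]
}}

```text
time_s: 3.1
ee_pos: [534.0, 148.9, 213.7]
ee_rot: [-89.7, 0.0, 87.4]
force: [-6.2, 0.5, 4.6]
gripper_width: 90.9
```

```bash
python3 go.py
python3 - <<'E'
from m import *
f=grab('scene'); cv2.imwrite('pics/s1.png',cv2.resize(f['frame'][190:320,240:440],(800,520),interpolation=cv2.INTER_CUBIC))
E
```

```text
t 3.1 pos [534.  148.9 213.7] rot [-8.975e+01  2.000e-02  8.737e+01] F [-6.2  0.5  4.6] w 90.9 q [ 14.  27. 107.   0.  46. -73.]
```

View pics/s1.png

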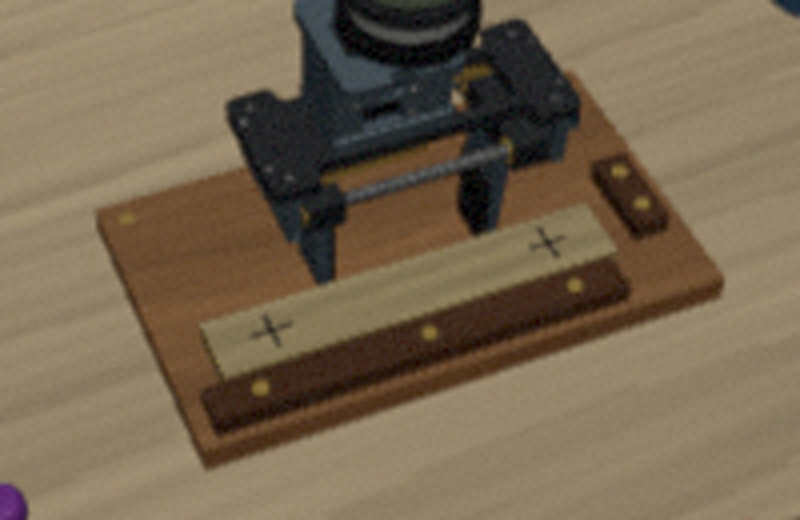

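The strip is flush along the fence (seam at crop (220,375)–(615,260)) and still short of the end stop at (630,200). Now I push on the right-hand end.

Emit:
{"method": "carry_out", "body": {
  "increments": [
    [[0,0,0],[0,0,8],0],
    [[0,0,0],[0,-20,12],0],
    [[0,0,0],[-10,-45,12],0],
    [[0,0,0],[-50,-45,0],0],
    [[0,0,0],[-90,-45,-10],0],
    [[0,0,0],[-130,-45,-20],0],
    [[0,0,0],[-165,-45,-33],0],
    [[0,0,0],[-195,-45,-33],0],
    [[0,0,0],[-195,-45,-33],0],
    [[0,0,0],[-195,-45,-33],0]
  ]
}}

```text
time_s: 3.98
ee_pos: [559.2, -49.0, 258.8]
ee_rot: [-90.1, 0.0, 87.2]
force: [0.4, 0.1, 0.8]
gripper_width: 91.2
```

```bash
python3 go.py 559 -47 214 87.4
```

```text
t 3.98 pos [559.2 -49.  258.8] rot [-90.07   0.    87.19] F [0.4 0.1 0.8] w 91.2 q [ -6.  25. 103.   0.  52. -93.]
turn [ 0.0012 -0.0036 -0.    ] shift [ 2.  44.8  0.4]
```

Emit:
{"method": "carry_out", "body": {
  "increments": [
    [[0,0,0],[0,30,0],0],
    [[0,0,0],[0,44.5,0],0],
    [[0,0,0],[4,44.5,0],0],
    [[0,0,0],[9,44.5,0],0],
    [[0,0,0],[13,44.5,0],0],
    [[0,0,0],[17,44.5,0],0],
    [[0,0,0],[20,44.5,0],0],
    [[0,0,0],[23,44.5,0],0],
    [[0,0,0],[25,44.5,0],0],
    [[0,0,0],[25,44.5,0],0]
  ]
}}

```text
time_s: 4.82
ee_pos: [560.7, -22.2, 215.0]
ee_rot: [-90.1, -0.0, 87.4]
force: [0.0, -0.9, -0.2]
gripper_width: 91.1
```

Emit:
{"method": "carry_out", "body": {
  "increments": [
    [[0,0,0],[1.5,0,0],0],
    [[0,0,0],[3,0,0],0],
    [[0,0,0],[4,0,0],0],
    [[0,0,0],[4,0,0],0]
  ]
}}

```text
time_s: 5.15
ee_pos: [560.6, -18.4, 214.3]
ee_rot: [-90.0, -0.0, 87.4]
force: [0.5, -2.0, 1.1]
gripper_width: 91.2
```

Emit:
{"method": "carry_out", "body": {
  "increments": [
    [[0,0,0],[1.5,0,0],0],
    [[0,0,0],[3,0,0],0],
    [[0,0,0],[4,0,0],0],
    [[0,0,0],[4,0,0],0]
  ]
}}

```text
time_s: 5.48
ee_pos: [560.8, -14.3, 214.2]
ee_rot: [-90.0, -0.0, 87.4]
force: [-1.0, -1.5, 0.7]
gripper_width: 91.3
```

Emit:
{"method": "carry_out", "body": {
  "increments": [
    [[0,0,0],[1.5,0,0],0],
    [[0,0,0],[3,0,0],0],
    [[0,0,0],[4,0,0],0],
    [[0,0,0],[4,0,0],0]
  ]
}}

```text
time_s: 5.82
ee_pos: [560.9, -12.8, 214.6]
ee_rot: [-90.0, 0.3, 87.5]
force: [-2.2, -14.6, 3.8]
gripper_width: 91.1
```

```bash
python3 go.py
python3 - <<'E'
from m import *
f=grab('scene'); cv2.imwrite('pics/s2.png',cv2.resize(f['frame'][190:320,240:440],(800,520),interpolation=cv2.INTER_CUBIC))
E
```

```text
t 5.82 pos [560.9 -12.8 214.6] rot [-90.02   0.34  87.54] F [ -2.2 -14.6   3.8] w 91.1 q [ -2.  28. 106.  -0.  47. -90.]
```

View pics/s2.png

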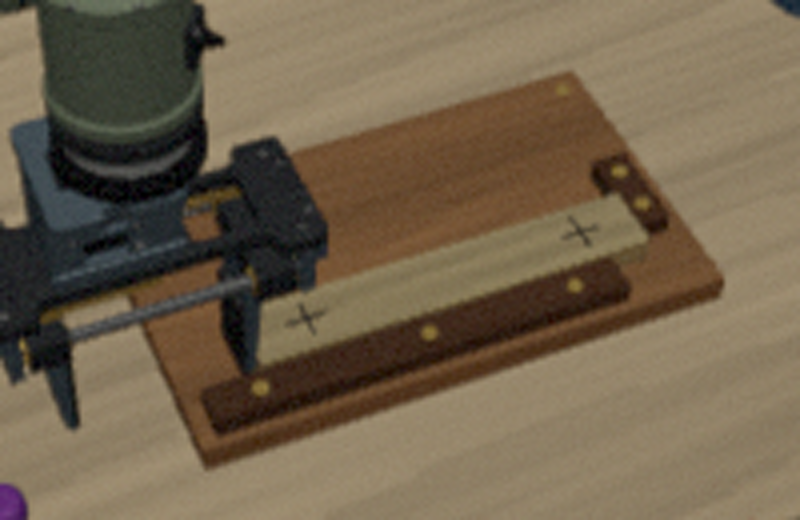

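The strip is home against the end stop (crop (630,200)). I'll re-seat it against the fence with a light second push.

Emit:
{"method": "carry_out", "body": {
  "increments": [
    [[0,0,0],[-8,0,0],0],
    [[0,0,0],[-10,-22,10],0],
    [[0,0,0],[-5,-45,30],0],
    [[0,0,0],[35,-45,40],0],
    [[0,0,0],[75,-45,52],0],
    [[0,0,0],[115,-45,52],0],
    [[0,0,0],[155,-45,52],0],
    [[0,0,0],[162,-45,52],0],
    [[0,0,0],[162,-20,52],0],
    [[0,0,0],[162,0,52],0]
  ]
}}

```text
time_s: 6.7
ee_pos: [516.3, 155.0, 214.0]
ee_rot: [-90.1, -0.1, 87.5]
force: [-0.9, -0.9, -1.3]
gripper_width: 91.1
```

Emit:
{"method": "carry_out", "body": {
  "increments": [
    [[0,0,0],[0,0,0],0],
    [[0,0,0],[0,0,-6],0],
    [[0,0,0],[0,0,-11],0],
    [[0,0,0],[0,0,-14],0],
    [[0,0,0],[0,0,-17],0],
    [[0,0,0],[0,0,-19],0],
    [[0,0,0],[0,0,-20],0],
    [[0,0,0],[0,0,-20],0]
  ]
}}

```text
time_s: 7.37
ee_pos: [534.6, 152.7, 214.9]
ee_rot: [-89.6, 0.0, 87.3]
force: [-8.2, 1.9, 6.9]
gripper_width: 91.3
```

Emit:
{"method": "carry_out", "body": {
  "increments": [
    [[0,0,0],[0,0,10],0],
    [[0,0,0],[0,-20,15],0],
    [[0,0,0],[-20,-60,40],0],
    [[0,0,0],[-40,-90,70],0],
    [[0,0,0],[-60,-120,100],0],
    [[0,0,0],[-80,-150,130],0],
    [[0,0,0],[-100,-170,160],0],
    [[0,0,0],[-115,-180,170],0],
    [[0,0,0],[-115,-180,170],0]
  ]
}}

```text
time_s: 8.12
ee_pos: [357.6, 43.7, 398.1]
ee_rot: [-90.4, 0.0, 87.3]
force: [0.3, 0.9, -0.8]
gripper_width: 91.5
```

```bash
python3 go.py
python3 - <<'E'
from m import *
vis=[]
for n,box in dict(top=(236,232,130,86),scene=(255,200,175,110)).items():
    f=grab(n); np.savez(n+'1.npz',**f); V=cv2.cvtColor(f['frame'],cv2.COLOR_BGR2HSV)[...,2].astype(int); g=cv2.cvtColor(f['frame'],cv2.COLOR_BGR2GRAY).astype(int)
    x,y,w,h=box; t=89 if n=='top' else 114
    m=np.zeros(V.shape,np.uint8); m[y:y+h,x:x+w]=V[y:y+h,x:x+w]<t
    hm=np.zeros_like(m); cv2.fillConvexPoly(hm,cv2.convexHull(cont(m)[0]),1); hm=cv2.erode(hm,np.ones((7,7)))
    k=cont((hm>0)&(V>t)); print(n,'runner',rect(f,k[0],36))
    rm=np.zeros_like(m); cv2.fillConvexPoly(rm,cv2.convexHull(k[0]),1); rm=cv2.erode(rm,np.ones((5,5)))
    dif=cv2.GaussianBlur(cv2.medianBlur(f['frame'],15),(1,1),0); dif=cv2.cvtColor(dif,cv2.COLOR_BGR2GRAY).astype(int)-g
    for e in cont((rm>0)&(dif>12),4)[:3]: M=cv2.boundingRect(e); cc=(M[0]+(M[2]-1)/2,M[1]+(M[3]-1)/2); print('  cross',cc,ray(f,cc,36)[0,:2].round(1))
    a=f['frame'][245:305,425:505] if n=='top' else f['frame'][260:320,100:180]
    vis.append(cv2.resize(a,(400,300),interpolation=cv2.INTER_CUBIC))
cv2.imwrite('pics/awl.png',cv2.convertScaleAbs(np.hstack(vis),alpha=1.5))
E
```

```text
t 8.12 pos [357.6  43.7 398.1] rot [-9.037e+01  3.000e-02  8.728e+01] F [ 0.3  0.9 -0.8] w 91.5 q [  5.  -1. 115.  -0.  66. -82.]
top runner [572.47 159.14  39.95 238.78  -3.21]
  cross (269.5, 256.5) [577.2 244.9]
  cross (330.5, 260.0) [569.7  75.6]
scene runner [565.35 136.99  57.27 282.05  -3.33]
  cross (316.0, 269.5) [570.1  74.1]
  cross (385.0, 247.5) [577.9 245.4]
```

View pics/awl.png

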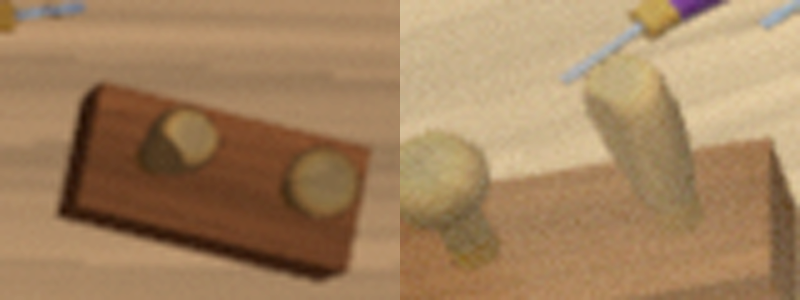

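The flat is visible facing lower-left in the top view (crop (175,150)), so the edge direction is about +29° in world. Now I quantify it from the cap.

Run:
```python
from m import *
fs={n:dict(np.load(n+'1.npz')) for n in('top','scene')}
f=fs['top']; V=cv2.cvtColor(f['frame'],cv2.COLOR_BGR2HSV)[...,2]; up=cv2.resize(V[255:285,445:480],None,fx=6,fy=6,interpolation=cv2.INTER_CUBIC)
for t in (75,85,95,105):
    c=cont(up>t,300)
    for q in c[:2]:
        q=(q+0.5)/6-0.5+np.array([445,255]); P=ray(f,q[:,0],148)[:,:2].astype(np.float32); (cx,cy),(w,h),a=cv2.minAreaRect(P); print('top',t,[round(float(v),1) for v in (cx,cy,w,h,a)],'ell',[np.round(v,1) for v in cv2.fitEllipse(P)])
b=cv2.cvtColor(f['frame'],cv2.COLOR_BGR2HSV)[262:284:2,452:474:2]; print(b[...,2])
for n,(u0,v0,u1,v1) in dict(top=(445,255,480,285),scene=(130,262,165,312)).items():
    P=cloud(fs[n])[v0:v1,u0:u1].reshape(-1,3)
    for lo,hi in((142,155),(120,140),(85,100)):
        q=P[(P[:,2]>lo)&(P[:,2]<hi)][:,:2].astype(np.float32)
        if len(q)>5: print(n,lo,len(q),q.mean(0).round(1),[np.round(v,1) for v in cv2.minAreaRect(q)])
```

```text
top 75 [535.0, -260.5, 89.6, 73.4, 87.6] ell [array([ 540.5, -269.8]), array([ 66.2, 108.1]), np.float64(163.0)]
top 85 [550.2, -261.2, 89.6, 43.0, 87.6] ell [array([ 552.6, -274.4]), array([ 38. , 111.6]), np.float64(171.5)]
top 85 [526.4, -263.0, 26.9, 23.3, 44.5] ell [array([ 525.6, -263.1]), array([23.1, 28.1]), np.float64(142.7)]
top 95 [551.8, -261.5, 89.6, 38.7, 88.3] ell [array([ 554.2, -274.7]), array([ 34.2, 111.6]), np.float64(172.8)]
top 95 [526.3, -262.6, 24.5, 18.9, 41.6] ell [array([ 526.3, -261.9]), array([19. , 24.2]), np.float64(147.1)]
top 105 [563.1, -261.9, 12.2, 90.0, 0.8] ell [array([ 564.1, -279.4]), array([ 11.5, 125.4]), np.float64(178.9)]
top 105 [541.1, -278.5, 54.8, 16.0, 89.7] ell [array([ 542.2, -291.8]), array([12.8, 68.1]), np.float64(173.0)]
[[ 97 102 103 104 102 102 101 103 103 102 103]
 [ 85  84  91  99 104 108 109 110 110 109 109]
 [ 85  87  85  77  79  78  86  99 106 112 113]
 [ 76  79  67  74 106 102  99  82  85  85  90]
 [ 80  69  52  99 108  99  98  96  86  84  85]
 [ 76  55  51  77 105  97  98  97  87  80  84]
 [ 63  49  53  56  78  97  95  99  80  79  76]
 [ 54  50  55  55  52  91  92  80  73  78  82]
 [ 62  49  53  54  51  58  60  71  75  73  76]
 [ 67  67  64  64  63  68  68  70  72  74  76]
 [ 71  71  69  69  68  67  66  67  68  68  69]]
top 142 79 [ 524.3 -263.9] [array([ 524.6, -264.1]), array([28.5, 23. ]), np.float64(44.8)]
top 120 33 [ 520.1 -257.9] [array([ 522.3, -261.4]), array([32.5, 14.9]), np.float64(36.7)]
top 85 10 [ 519.8 -255.6] [array([ 519.7, -255.7]), array([15.2,  1.4]), np.float64(30.6)]
scene 142 123 [ 530.6 -263.3] [array([ 528.4, -263.4]), array([24.6, 21.2]), np.float64(36.0)]
scene 120 133 [ 537.2 -262.2] [array([ 535.3, -265.3]), array([32.1, 17.4]), np.float64(78.7)]
scene 85 58 [ 536.5 -263.7] [array([ 534.5, -265.2]), array([26.6, 15.3]), np.float64(80.6)]
```

Emit:
{"method": "carry_out", "body": {
  "increments": [
    [[0,2.431,0],[-298,20,-182],0],
    [[0,2.431,0],[-298,20,-182],0],
    [[0,2.431,0],[-298,20,-182],0],
    [[0,2.431,0],[-298,20,-182],0],
    [[0,2.431,0],[-298,20,-182],0],
    [[0,2.431,0],[-298,20,-182],0],
    [[0,2.431,0],[-298,20,-182],0],
    [[0,2.431,0],[-298,20,-182],0],
    [[0,2.431,0],[-298,20,-182],0],
    [[0,2.431,0],[-298,20,-182],0]
  ]
}}

```text
time_s: 9.05
ee_pos: [532.3, -263.9, 371.4]
ee_rot: [-90.0, 0.0, 15.3]
force: [0.0, 1.0, 0.2]
gripper_width: 91.0
```

```bash
python3 go.py 526 -262 375 -52
```

```text
t 9.05 pos [ 532.3 -263.9  371.4] rot [-9.002e+01  3.000e-02  1.525e+01] F [0.  1.  0.2] w 91.0 q [-27.  21.  90.  -0.  69. -43.]
turn [ 6.0000e-04  1.1738e+00 -2.0000e-04] shift [-5.6 -3.6  3.5]
```

Emit:
{"method": "carry_out", "body": {
  "increments": [
    [[0,1.174,0],[-5.6,-3,3.5],0],
    [[0,1.174,0],[-5.6,-3,3.5],0],
    [[0,1.174,0],[-5.6,-3,3.5],0],
    [[0,1.174,0],[-5.6,-3,3.5],0],
    [[0,1.174,0],[-5.6,-3,3.5],0],
    [[0,1.174,0],[-5.6,-3,3.5],0],
    [[0,1.174,0],[-5.6,-3,3.5],0],
    [[0,1.174,0],[-5.6,-3,3.5],0],
    [[0,1.174,0],[-5.6,-3,3.5],0],
    [[0,1.174,0],[-5.6,-3,3.5],0]
  ]
}}

```text
time_s: 9.88
ee_pos: [524.4, -258.4, 375.4]
ee_rot: [-90.0, 0.1, -51.8]
force: [0.0, -0.0, 0.7]
gripper_width: 91.1
```

Emit:
{"method": "carry_out", "body": {
  "increments": [
    [[0,0,0],[0,0,0],0],
    [[0,0,0],[0,0,0],0]
  ]
}}

```text
time_s: 10.05
ee_pos: [524.0, -258.4, 375.9]
ee_rot: [-90.0, 0.1, -51.4]
force: [-0.0, 0.4, -0.3]
gripper_width: 91.1
```

```bash
python3 go.py 526 -262 292 -52
python3 - <<'E'
from m import *
vis=[]
for n,(x,y) in dict(top=(425,210),scene=(60,215)).items():
    f=grab(n); a=f['frame'][y:y+120,x:x+120]; vis.append(cv2.resize(a,(400,400),interpolation=cv2.INTER_CUBIC))
cv2.imwrite('pics/appr.png',cv2.convertScaleAbs(np.hstack(vis),alpha=1.4))
E
```

```text
t 10.05 pos [ 524.  -258.4  375.9] rot [-9.002e+01  7.000e-02 -5.140e+01] F [-0.   0.4 -0.3] w 91.1 q [-27.  20.  91.   0.  69.  24.]
turn [ 0.0003  0.0105 -0.0013] shift [ 4.1 83.9 -0.7]
```

View pics/appr.png

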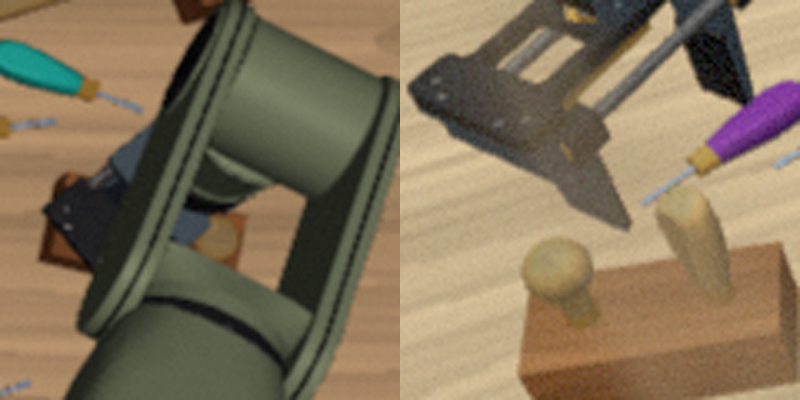

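The gripper stands over the bradawl at scene crop (690,220), with its fingers at (620,220) and (735,90), and the bodkin clear of both. The coloured decoys, balanced on their points at the start, have toppled onto the bench; I didn't touch them. Now I descend and grip.

Emit:
{"method": "carry_out", "body": {
  "increments": [
    [[0,0.01,0],[4,20,-0.7],0],
    [[0,0.01,0],[4,45,-0.7],0],
    [[0,0.01,0],[4,65,-0.7],0],
    [[0,0.01,0],[4,78,-0.7],0],
    [[0,0.01,0],[4,84,-0.7],0],
    [[0,0.01,0],[4,84,-0.7],0.3],
    [[0,0.01,0],[4,84,-0.7],0.6],
    [[0,0.01,0],[4,84,-0.7],0.9],
    [[0,0.01,0],[4,84,-0.7],1],
    [[0,0.01,0],[4,84,-0.7],1]
  ],
  "force": 25
}}

```text
time_s: 10.98
ee_pos: [525.3, -262.1, 294.2]
ee_rot: [-89.9, -0.1, -52.1]
force: [-0.4, 0.0, -0.0]
gripper_width: 60.8
```

Emit:
{"method": "carry_out", "body": {
  "increments": [
    [[0,0,0],[0,0,0],1],
    [[0,0,0],[0,0,0],1],
    [[0,0,0],[0,0,0],1],
    [[0,0,0],[0,0,0],1],
    [[0,0,0],[0,0,0],1],
    [[0,0,0],[0,0,0],1]
  ]
}}

```text
time_s: 11.48
ee_pos: [525.1, -262.1, 293.3]
ee_rot: [-90.0, 0.0, -52.1]
force: [0.8, -0.4, 0.2]
gripper_width: 22.1
```

```bash
python3 go.py
```

```text
t 11.48 pos [ 525.1 -262.1  293.3] rot [-89.99   0.   -52.08] F [ 0.8 -0.4  0.2] w 22.1 q [-28.  24.  97.   0.  58.  24.]
```

The width is 22.1 mm, so the flats are seated in the pads. Lift straight up.

Emit:
{"method": "carry_out", "body": {
  "increments": [
    [[0,0,0],[0,0,0],1],
    [[0,0,0],[0,-10,0],1],
    [[0,0,0],[0,-22,0],1],
    [[0,0,0],[0,-36,0],1],
    [[0,0,0],[0,-52,0],1],
    [[0,0,0],[0,-70,0],1],
    [[0,0,0],[0,-90,0],1],
    [[0,0,0],[0,-110,0],1],
    [[0,0,0],[0,-115,0],1],
    [[0,0,0],[0,-115,0],1]
  ],
  "force": 40
}}

```text
time_s: 12.32
ee_pos: [525.2, -262.1, 410.3]
ee_rot: [-89.9, -0.2, -52.1]
force: [-0.4, 0.5, -0.4]
gripper_width: 21.6
```

```bash
python3 go.py 565 240 400 -92.6
python3 - <<'E'
from h import *
f=grab('scene'); cv2.imwrite('pics/lift.png',f['frame'][60:360,20:340].repeat(2,0).repeat(2,1))
E
```

```text
t 12.32 pos [ 525.2 -262.1  410.3] rot [-89.9   -0.22 -52.08] F [-0.4  0.5 -0.4] w 21.6 q [-28.  19.  88.   0.  73.  24.]
turn [-0.0031  0.7072  0.003 ] shift [-371.7    9.5  340. ]
```

View pics/lift.png

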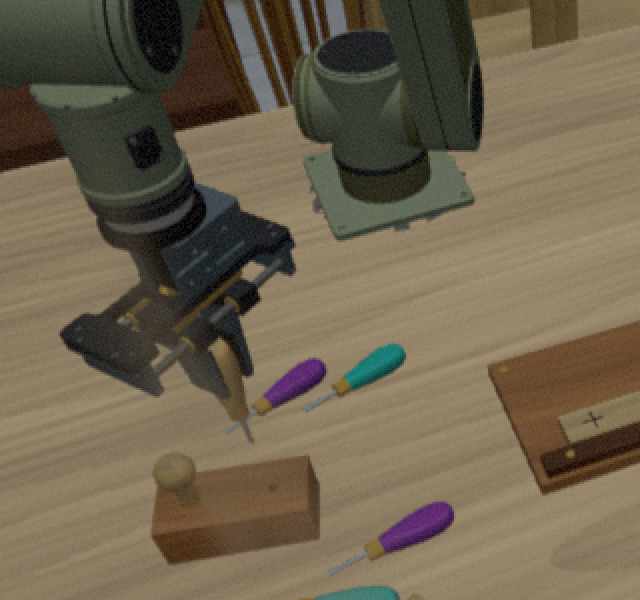

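The bradawl is out of its hole with its point at (250,440). The bodkin is undisturbed at (175,470). Carry it to above the cross.

Emit:
{"method": "carry_out", "body": {
  "increments": [
    [[0,0.707,0],[-100,2,91],1],
    [[0,0.707,0],[-372,10,340],1],
    [[0,0.707,0],[-372,10,340],1],
    [[0,0.707,0],[-372,10,340],1],
    [[0,0.707,0],[-372,10,340],1],
    [[0,0.707,0],[-372,10,340],1],
    [[0,0.707,0],[-372,10,340],1],
    [[0,0.707,0],[-372,10,340],1],
    [[0,0.707,0],[-372,10,340],1],
    [[0,0.707,0],[-372,10,340],1]
  ]
}}

```text
time_s: 13.2
ee_pos: [555.9, 137.1, 398.6]
ee_rot: [-90.2, -0.1, -92.6]
force: [0.8, -0.4, -1.1]
gripper_width: 21.9
```

```bash
python3 go.py 577.5 245.2 350 -92.6
```

```text
t 13.2 pos [555.9 137.1 398.6] rot [-9.018e+01 -5.000e-02 -9.259e+01] F [ 0.8 -0.4 -1.1] w 21.9 q [ 13.  18.  90.  -0.  71. 105.]
turn [0.0031 0.0002 0.0009] shift [-109.1   48.5   16.8]
```

Emit:
{"method": "carry_out", "body": {
  "increments": [
    [[0,0,0],[-35,15,6],1],
    [[0,0,0],[-65,30,12],1],
    [[0,0,0],[-88,42,15],1],
    [[0,0,0],[-95,48,16],1],
    [[0,0,0],[-95,48,16],1],
    [[0,0,0],[-95,48,16],1],
    [[0,0,0],[-95,48,16],1]
  ]
}}

```text
time_s: 13.78
ee_pos: [576.8, 228.1, 352.7]
ee_rot: [-90.0, -0.0, -92.6]
force: [0.3, -0.2, -1.1]
gripper_width: 22.1
```

```bash
python3 go.py 577.5 245.2 320 -92.6
python3 - <<'E'
from h import *
s=env.state(); p=np.array(s['ee_pos']); vis=[]
for n in('scene','top'):
    f=grab(n); np.savez(n+'2.npz',**f)
    u=proj(f,p-[0,0,277])[0]; print(n,'exp tip',u.round(1)); x,y=int(u[0])-40,int(u[1])-40
    print('origin',x,y); vis.append(cv2.resize(f['frame'][y:y+80,x:x+80],(400,400),interpolation=cv2.INTER_CUBIC))
cv2.imwrite('pics/tip.png',cv2.convertScaleAbs(np.hstack(vis),alpha=1.3))
E
```

```text
t 13.78 pos [576.8 228.1 352.7] rot [-9.000e+01 -3.000e-02 -9.265e+01] F [ 0.3 -0.2 -1.1] w 22.1 q [ 21.  24.  88.  -0.  68. 113.]
turn [ 0.     -0.0008  0.0006] shift [-17.2  32.6  -0.1]
scene exp tip [379.8 237.7]
origin 339 197
top exp tip [274.2 254.2]
origin 234 214
```

View pics/tip.png

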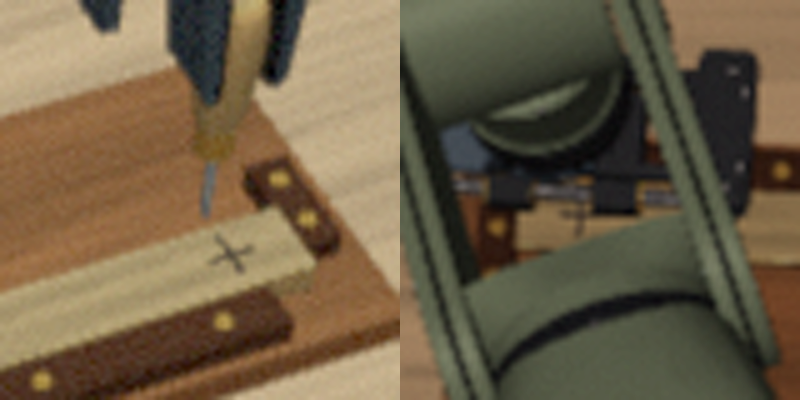

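Only the scene view shows the point, at crop (206,215), px (380,240). The arm hides it from the top camera. I lower it close to the surface, where the scene ray onto z=36 fixes it.

Emit:
{"method": "carry_out", "body": {
  "increments": [
    [[0,0,0],[-10,8,0],1],
    [[0,0,0],[-17,18,0],1],
    [[0,0,0],[-17,27,0],1],
    [[0,0,0],[-17,31,0],1],
    [[0,0,0],[-17,31,0],1],
    [[0,0,0],[-17,31,0],1],
    [[0,0,0],[-17,31,0],1]
  ]
}}

```text
time_s: 14.47
ee_pos: [577.7, 246.2, 321.6]
ee_rot: [-90.0, 0.0, -92.6]
force: [-0.5, 0.0, -0.7]
gripper_width: 21.5
```

```bash
python3 go.py 577.5 245.2 317 -92.6
cat > tip.py <<'E'
import sys; from m import *
s=env.state(); p=np.array(s['ee_pos']); f=grab('scene'); np.savez('scene3.npz',**f)
e=proj(f,[p-[0,0,280.3],p-[0,0,250],[577.5,245.2,36]]); print('exp tip, 30 up, cross',e.round(1).tolist())
x,y=int(e[0,0])-30,int(e[0,1])-38; print('origin',x,y)
cv2.imwrite(sys.argv[1],cv2.convertScaleAbs(cv2.resize(f['frame'][y:y+60,x:x+60],(600,600),interpolation=cv2.INTER_CUBIC),alpha=1.3))
E
python3 tip.py pics/tip2.png
```

```text
t 14.47 pos [577.7 246.2 321.6] rot [-8.998e+01  1.000e-02 -9.259e+01] F [-0.5  0.  -0.7] w 21.5 q [ 22.  26.  89.  -0.  64. 115.]
turn [-0.0004  0.0001 -0.0001] shift [ 1.   4.6 -0.2]
exp tip, 30 up, cross [[385.5, 245.8], [386.9, 236.8], [384.8, 247.4]]
origin 355 207
```

View pics/tip2.png

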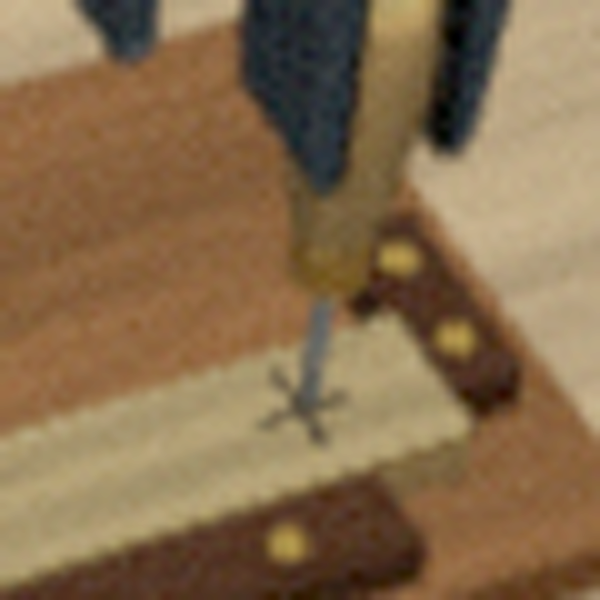

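The cross is at crop (302,408), px (384.8,247.3), which agrees with the earlier measurement. The point is at about (308,403), within a few mm, and the shaft is upright. The only ambiguity is height, so I'll touch down lightly to settle it.

Emit:
{"method": "carry_out", "body": {
  "increments": [
    [[0,0,0],[0.7,1,0],1],
    [[0,0,0],[0.7,2,0],1],
    [[0,0,0],[0.7,3,0],1],
    [[0,0,0],[0.7,3.5,0],1],
    [[0,0,0],[0.7,3.5,0],1],
    [[0,0,0],[0.7,3.5,0],1]
  ]
}}

```text
time_s: 15.02
ee_pos: [577.6, 245.5, 317.9]
ee_rot: [-90.0, 0.0, -92.6]
force: [0.5, -0.1, -1.9]
gripper_width: 21.8
```

Emit:
{"method": "carry_out", "body": {
  "increments": [
    [[0,0,0],[0,0.5,0],1],
    [[0,0,0],[0,1,0],1],
    [[0,0,0],[0,1,0],1],
    [[0,0,0],[0,1,0],1]
  ]
}}

```text
time_s: 15.35
ee_pos: [577.6, 245.6, 316.9]
ee_rot: [-90.0, 0.0, -92.6]
force: [0.5, -0.7, -1.0]
gripper_width: 22.0
```

Emit:
{"method": "carry_out", "body": {
  "increments": [
    [[0,0,0],[0,0.5,0],1],
    [[0,0,0],[0,1,0],1],
    [[0,0,0],[0,1,0],1],
    [[0,0,0],[0,1,0],1]
  ]
}}

```text
time_s: 15.68
ee_pos: [577.6, 245.6, 316.2]
ee_rot: [-90.0, 0.0, -92.6]
force: [-0.9, 1.1, 1.1]
gripper_width: 21.8
```

```bash
python3 go.py; python3 tip.py pics/tip3.png
```

```text
t 15.68 pos [577.6 245.6 316.2] rot [-8.998e+01  1.000e-02 -9.259e+01] F [-0.9  1.1  1.1] w 21.8 q [ 22.  27.  90.   0.  64. 115.]
exp tip, 30 up, cross [[385.0, 247.4], [386.3, 238.5], [384.8, 247.4]]
origin 354 209
```

View pics/tip3.png

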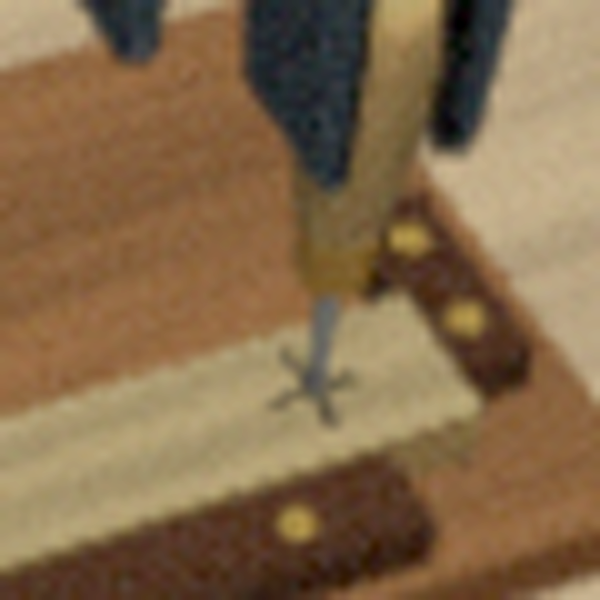

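Contact: +1.1 N at TCP z 316.2, as predicted. In the picture the point is at (313,388) and the cross arms meet at about (311,388). One numeric check of the blade line against the cross, then press.

Run:
```python
from m import *
f=dict(np.load('scene3.npz')); im=f['frame'].astype(int); x0,y0=354,209
up=cv2.resize(f['frame'][y0:y0+60,x0:x0+60],None,fx=10,fy=10,interpolation=cv2.INTER_CUBIC).astype(int)
bl=(up[...,0]-up[...,2]>-12); bl[:295]=0; bl[420:]=0; bl[:,:270]=0; bl[:,360:]=0
pts=[]
for r in range(300,412,8):
    c=np.where(bl[r])[0]
    if len(c): print(r,c.min(),c.max(),len(c)); pts.append((r,c.mean()))
# awl axis above an exact-on-cross tip, as seen
q=proj(f,[[577.5,245.2,36],[577.5,245.2,56],[577.5,245.2,70]]); print('axis over cross, crop px',((q-[x0,y0]+.5)*10).round(0).tolist())
# where the cross arms are, dark vs local
g=up.sum(2)/3; 
for r in (355,360,365,410,415,420): c=290+(-30 if r<380 else 20)+np.argmin(g[r,290+(-30 if r<380 else 20):345]); print('arm1',r,c,int(g[r,c]))
for c in (275,280,285,340,345,350): r=365+np.argmin(g[365:412,c]); print('arm2',c,r,int(g[r,c]))
```

```text
308 319 333 15
316 318 331 14
324 317 330 14
332 317 328 12
340 317 326 10
348 317 325 9
356 315 324 10
364 314 323 10
372 308 323 16
380 306 321 16
388 309 319 11
axis over cross, crop px [[313.0, 389.0], [322.0, 330.0], [329.0, 288.0]]
arm1 355 317 78
arm1 360 314 76
arm1 365 314 72
arm1 410 325 63
arm1 415 325 65
arm1 420 327 73
arm2 275 405 83
arm2 280 403 79
arm2 285 399 80
arm2 340 383 75
arm2 345 379 78
arm2 350 379 83
```

The blade axis falls within 0.1–0.2 px (about 0.3 mm) of the axis over the cross, and it is upright. Now I press.

Emit:
{"method": "carry_out", "body": {
  "increments": [
    [[0,0,0],[0,0.4,0],1],
    [[0,0,0],[0,0.8,0],1],
    [[0,0,0],[0,0.8,0],1],
    [[0,0,0],[0,0.8,0],1],
    [[0,0,0],[0,0.8,0],1]
  ]
}}

```text
time_s: 16.15
ee_pos: [577.6, 245.6, 315.9]
ee_rot: [-89.9, 0.0, -92.6]
force: [-0.8, -1.0, 4.4]
gripper_width: 21.8
```

```bash
python3 go.py
```

```text
t 16.15 pos [577.6 245.6 315.9] rot [-8.994e+01  3.000e-02 -9.259e+01] F [-0.8 -1.   4.4] w 21.8 q [ 22.  27.  90.   0.  63. 115.]
```

Emit:
{"method": "carry_out", "body": {
  "increments": [
    [[0,0,0],[0,0.4,0],1],
    [[0,0,0],[0,0.7,0],1],
    [[0,0,0],[0,0.7,0],1],
    [[0,0,0],[0,0.7,0],1]
  ]
}}

```text
time_s: 16.48
ee_pos: [577.6, 245.6, 315.7]
ee_rot: [-89.9, 0.0, -92.6]
force: [-1.3, -0.6, 6.8]
gripper_width: 22.1
```

Run:
```python
from m import *
F=[];
for i in range(8): f=grab('scene'); s=env.state(); F.append(s['force'])
print(np.mean(F,0).round(2),np.std(F,0).round(2),s['ee_pos'],s['ee_rot'],s['gripper_width'],s['time_s'])
```

```text
[-1.27 -0.8   8.05] [0.52 0.46 0.52] [577.63721715 245.57707923 315.742372  ] [-8.99187687e+01  3.92137883e-02 -9.25910126e+01] 21.854110192744105 16.8833
```

Run:
```python
from m import *
f=grab('scene'); cv2.imwrite('pics/final.png',f['frame'])
a=f['frame'][200:320,250:440]; cv2.imwrite('pics/final.png',np.vstack([cv2.resize(a,(640,404),interpolation=cv2.INTER_CUBIC),cv2.resize(f['frame'],(264,198)).copy() if 0 else cv2.copyMakeBorder(cv2.resize(f['frame'],(260,195)),0,0,0,380,0)]))
# strip seams: cross positions near -85 as a check of the strip's place
g=cv2.cvtColor(f['frame'],cv2.COLOR_BGR2GRAY).astype(int); d=cv2.medianBlur(g.astype(np.uint8),15).astype(int)-g
m=np.zeros(g.shape,bool); m[258:282,302:330]=1
for e in cont(m&(d>12),4)[:1]: M=cv2.boundingRect(e); cc=(M[0]+(M[2]-1)/2,M[1]+(M[3]-1)/2); print('far cross',cc,ray(f,cc,36)[0,:2].round(1))
```

```text
far cross (316.0, 269.5) [570.1  74.1]
```

View pics/final.png

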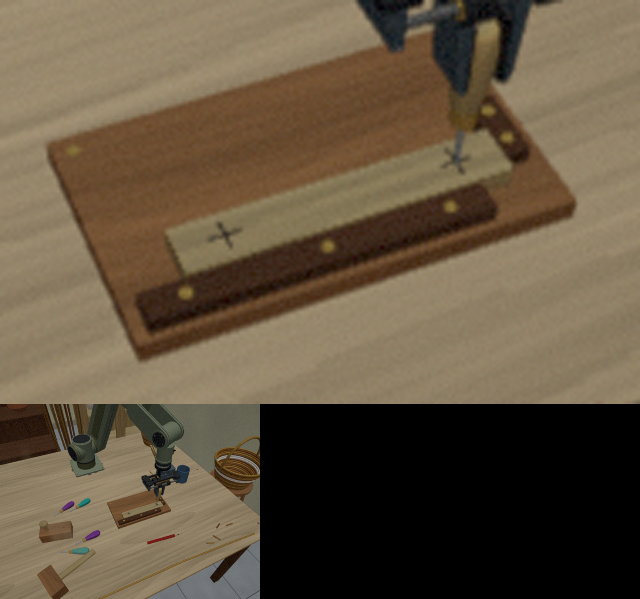

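The point stands on the cross at (457,160). The strip is still against the fence and the end stop, with its far cross unchanged at (570.1,74.1). The bodkin, mallet, mug and pencil look undisturbed. I'm handing the job in.

```bash
python3 -c "
from workcell import env
print(env.job_done()); s=env.state(); print(s['force'],s['ee_pos'],s['time_s'])"
```

```text
the job is handed in; nothing more can be done
None
the job is handed in; nothing more can be done
```

The strip is home and the bradawl is standing on the pencil cross nearer the end stop, pressed lightly and still held. I handed in at about 17 s.

- **Strip:** I pushed it against the fence, then the end stop, then the fence again, with contact at about 6, 15 and 8 N. After I pressed the bradawl down, the strip's other cross was still where it had been.
- **Bradawl:** I gripped it on its flats (width 22 mm), so the chisel edge is square to the strip. Its point is within about 0.5 mm of the cross centre and the shaft is upright. At this spot I could only check from the scene camera, because the arm hid the point from the top one.
- **Press:** the downward force averaged 8.05 N over the last readings, or about 8.7 N if the tool's own weight is counted.
- **Other items:** in the last picture the bodkin, mallet, mug and pencil look undisturbed; I did not measure their positions. The purple and turquoise tools had toppled onto the bench, though the arm never went near them.

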